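# Park the microscope optics in their matching trays

### The arm

A 6-joint arm with a two-finger parallel gripper is mounted at the origin on the work surface. World frame = base frame: x ahead of the robot, y to its left, z up, the work surface at z = 0. Lengths are in m, angles in rad, forces in N, time in s.
With the tool pointing down it reaches from about 0.4 to 0.825 m from the base axis. Payload 7 kg.
Tool frame: the origin (TCP) lies at the very end of the fingers, on their centre line; the grasp point (between the pads) lies 19 mm behind it; z points along the fingers, x is the direction in which the jaws open and shut, and the axes are right-handed (so a half turn about z gives the same grasp; the last joint's range is limited). The gripper opens to 88 mm and grips with 3 to 60 N. Pads are 19 mm wide; open, the fingers measure 130 mm over their backs; the gripper's body (78 mm by 193 mm) begins 47 mm behind the grasp point.
Start: joints at [1.394, 0.359, 0.012, 0, -1.224, -0.288], TCP at [0.303, 0.603, 0.227] pointing down, gripper open.
Joint ranges: [-3.07, 3.07], [-1.43, 2.12], [-1.02, 1.25], [-3.03, 1.67], [-3.05, -0], [-3.03, 3.03]. Speed limits (rad/s): [2.39, 2.39, 3.01, 3.14, 3.14, 3.14].

### API

Orientations are given as [roll, pitch, yaw] about the fixed x, y, z axes, in that order (R = Rz(yaw) Ry(pitch) Rx(roll)).
In Python, from station import telemetry, grab_frame, arm, regions_of, pinpoint gives the robot as it stands. The module is installed in compiled form; this text tells all that it offers.
- The arm moves only by the shell command python3 -m inch 'ROWS' [FORCE]. ROWS is text: rows parted by semicolons, each of 7 numbers parted by spaces: the opening, from 0 (shut) to 1 (fully open), then the shift along the world's x, y, z in cm, then the turn, a rotation vector about the world's x, y, z in degrees. A call has 1 to 12 rows; each row is the pose to reach, as a shift and turn from the pose measured when the call began; what a row does not reach only later rows make up. A row lasts 1/8 s, in which the tool goes at most 62.5 mm and 10.7 degrees, less where a joint would pass 70% of its speed; a pose out of reach is approached as far as the arm can. A call with a gripper value outside its range is refused whole. The fingers move at their own pace and stop on an object; FORCE is the grip in N (left out, the last holds). Time passes only in rows, so rows that repeat a pose let the fingers close. It gives the time, the measured TCP pose, the force and the opening at its end, in the units of the state.
- telemetry.get_state(): the state, without advancing time (a new reading comes with each control period).
- grab_frame(name): name is "side" or "top"; returns a dict with "pixels" (420x560x3 uint8, red, green, blue), "fx", "fy", "cx", "cy" (pixels), "R" (3x3) and "t" (3): a world point X has camera coordinates R X + t. Camera axes: x right, y down, z forward; pixel columns grow to the right and rows downward; lengths in m; the calibration is good to about 2 mm. A picture is of the moment at which its call begins. There is no depth.
- arm.job_done(): hands the job in, once; it reports no verdict.
Trained networks look in the newest picture that a camera, given by its name, has taken for a name from the list of things; names that differ only in an ending like _2 or _b are one class to them, and where a whole thing is asked for, a point or a joint stands for the part that bears it (a point fixed in the world has none). Each returns a list of dicts, best first, with "p" (0 to 1); they miss things now and then, are a little off and sometimes report something else, mostly with a low value. They report only what shows in the picture. A call takes as long as a camera call. They do not tell look-alikes from the thing itself.
- regions_of(camera, name): "pixels" (420x560 bool, what is visible of it) and "bbox" ([left, top, right, bottom] in pixels, round what is visible of it).
- pinpoint(camera, name): "location" ([column, row] in pixels: a listed point, or the origin of a listed thing).
The state is a dict: "t": time; "q": joint angles; "qd": joint speeds; "joint_efforts": joint torques, N m; "eef_pos": TCP position; "ee_rot": TCP orientation; "force": force on the tool from outside, world axes, zero at the start; "moment": the same for the moment, N m; "width": finger opening in m.
Only numpy, scipy, OpenCV 4.12 (cv2) and the standard library are available. Lean on these libraries where they do the work, as an engineer would, in place of code of your own. Each camera call takes 0.05 s, during which the arm holds its last target. There are 200 camera calls.

### The job

Put the microscope optics away: stand each of the four parts upright in the tray whose shape and size fit it (objective in the small round one, condenser in the large round one, filter cube in the square one, filter slider in the oblong one), flat on the tray's floor inside the rim. Set each one down gently, do not drop it in, and leave the specimen dish and the oil bottle where they stand.

Things in the scene. Friction and masses are not known exactly. Their poses are not given: they have to be found in the camera images.
- objective: Microscope objective, slim steel cylinder with a broad black band standing upright, nose up: 30 mm diameter, straight-sided up to 46 mm, then a cone to 14 mm diameter at its top, 58 mm high. About 0.16 kg. Origin at the centre of its underside, z up. 
- condenser: Condenser lens, a wide black cylinder with a glass top: 56 mm diameter, 45 mm high. About 0.28 kg. Origin at the centre of its underside, z up. 
- filter_cube: Fluorescence filter cube, black, with a round window in its top: 40 x 40 mm in plan, 46 mm high. About 0.14 kg. Origin at the centre of its underside, z up. x and y are square to its sides.
- filter_slider: Two-lens filter slider, an oblong aluminium block standing on its long edge, with a black marker on its top near the +x end: 76 mm along x, 26 mm along y, 44 mm high. About 0.16 kg. Origin at the centre of its underside, z up. 
- small_round_holder: Small round grey tray with a low rim and cork floor, for the objective: 44 mm inside, 52 mm outside diameter. Fixed. Origin at the centre of its underside, z up; the inner floor is 5 mm above the origin, the rim's top 14 mm above it, the rim wall 4 mm thick. 
- large_round_holder: Large round grey tray with a low rim and cork floor, for the condenser: 70 mm inside, 78 mm outside diameter. Fixed. Origin at the centre of its underside, z up; the inner floor is 5 mm above the origin, the rim's top 14 mm above it, the rim wall 4 mm thick. 
- square_holder: Square grey tray with a low rim and cork floor, for the filter cube: 54 x 54 mm inside, 62 x 62 mm outside. Fixed. Origin at the centre of its underside, z up; the inner floor is 5 mm above the origin, the rim's top 14 mm above it, the rim wall 4 mm thick. x and y are square to its sides.
- oblong_holder: Oblong grey tray with a low rim and cork floor, for the filter slider: inside 90 mm along x and 40 mm along y, outside 98 x 48 mm. Fixed. Origin at the centre of its underside, z up; the inner floor is 5 mm above the origin, the rim's top 14 mm above it, the rim wall 4 mm thick. 
- dish: Bystander: closed specimen dish with a white lid lying loose on the bench, 60 mm diameter, 12 mm high. Origin at the centre of its underside.
- oil_bottle: Bystander: small loose amber bottle of immersion oil, standing, 30 mm diameter, 60 mm high. Origin at the centre of its underside.
Mind the look-alikes: they are no part of the job. Leave any yellow look-alike of the objective alone.

How it is judged:
At the end, for the whole second after the job is handed in: Each of the four parts stands upright (within 0.1 rad) and at rest in its own tray: centre within 12 mm of the tray's centre, underside less than 3.5 mm above the tray's inner floor (horizontal distance between objective and small_round_holder below 0.012 m and z of objective in the frame of small_round_holder below 0.0085 m and angle between each of objective, condenser, filter_cube, filter_slider's own z axis and vertical below 0.1 rad and linear speed of each of objective, condenser, filter_cube, filter_slider below 0.02 m/s and horizontal distance between condenser and large_round_holder below 0.012 m and z of condenser in the frame of large_round_holder below 0.0085 m and horizontal distance between filter_cube and square_holder below 0.012 m and z of filter_cube in the frame of square_holder below 0.0085 m and horizontal distance between filter_slider and oblong_holder below 0.012 m and z of filter_slider in the frame of oblong_holder below 0.0085 m); the robot touches nothing.
It fails at once if a part was dropped into its tray (it arrived faster than 0.7 m/s, as after a fall of 25 mm) ((horizontal distance between objective and small_round_holder below 0.03 m and z of objective in the frame of small_round_holder below 0.03 m and linear speed of objective above 0.7 m/s) or (horizontal distance between condenser and large_round_holder below 0.03 m and z of condenser in the frame of large_round_holder below 0.03 m and linear speed of condenser above 0.7 m/s) or (horizontal distance between filter_cube and square_holder below 0.03 m and z of filter_cube in the frame of square_holder below 0.03 m and linear speed of filter_cube above 0.7 m/s) or (horizontal distance between filter_slider and oblong_holder below 0.03 m and z of filter_slider in the frame of oblong_holder below 0.03 m and linear speed of filter_slider above 0.7 m/s)).
It fails at once if the dish was shifted by more than 25 mm (distance of dish from where it was at the start of the episode above 0.025 m).
It fails at once if the oil bottle was shifted by more than 25 mm (distance of oil_bottle from where it was at the start of the episode above 0.025 m).
It fails at once if the oil bottle was tipped over (angle between oil_bottle's own z axis and vertical above 0.6 rad).
It also fails if it takes over 96 s, if anything falls off the work surface, if the arm or the gripper's body presses on something with over 40 N, if the wrist force passes 120 N, or if a joint passes its speed limit or range.

## Working session

There is one attempt and no reset: what is moved stays moved. The work goes in short steps, Python scripts to look and compute and a shell command to move; the robot and the scene stay as the last step left them, time stands still between calls to the robot, and variables do not carry over. Pictures are saved under pics/ and viewed, about 12 in all and at most 16, crops included, and the job is handed in when it is done.

```bash
mkdir -p pics; cat > h.py <<'E'
import numpy as np, cv2
from station import telemetry, grab_frame, arm, regions_of, pinpoint
def save(f,n,crop=None,s=1):
    p=f["pixels"][:,:,::-1]
    if crop: l,t,r,b=crop; p=p[t:b,l:r]
    p=cv2.resize(p,None,fx=s,fy=s,interpolation=cv2.INTER_CUBIC); cv2.imwrite(f"pics/{n}.png",p)
def ray(f,uv,z):
    R=np.array(f["R"]);t=np.array(f["t"]);c=-R.T@t
    d=R.T@np.array([(uv[0]-f["cx"])/f["fx"],(uv[1]-f["cy"])/f["fy"],1.])
    return c+d*(z-c[2])/d[2]
def proj(f,X):
    p=np.array(f["R"])@np.array(X)+np.array(f["t"]); return np.array([f["fx"]*p[0]/p[2]+f["cx"],f["fy"]*p[1]/p[2]+f["cy"]])
E
python3 - <<'E'
from h import *
for c in ["top","side"]:
    f=grab_frame(c); save(f,c+"0",s=1.4)
    print(c,"cam",np.round(-np.array(f["R"]).T@np.array(f["t"]),3),f["fx"])
    for n in "objective condenser filter_cube filter_slider small_round_holder large_round_holder square_holder oblong_holder dish oil_bottle".split():
        print(n)
        for o in pinpoint(c,n)[:3]: print("  pt",round(o["p"],2),np.round(o["location"],1),np.round(ray(f,o["location"],0)[:2],3))
        if c=="top":
            for o in regions_of(c,n)[:3]: print("  rg",round(o["p"],2),o["bbox"])
E
```

```text
top cam [0.417 0.003 1.049] 392.89573762734733
objective
  pt 0.73 [184.2 205.8] [0.565 0.25 ]
  pt 0.65 [153.  193.6] [0.6   0.334]
  pt 0.57 [156.9 172.2] [0.659 0.325]
  rg 0.58 [170.7, 194.4, 189.6, 207.7]
  rg 0.5 [146.2, 161.2, 163.2, 176.9]
  rg 0.46 [142.5, 188.7, 158.5, 204.6]
condenser
  pt 0.9 [392.3 275.9] [ 0.368 -0.3  ]
  rg 0.89 [387.3, 263.2, 410.4, 287.8]
filter_cube
  pt 0.66 [153.3 277.4] [0.378 0.328]
  pt 0.54 [397.6 272.4] [ 0.377 -0.314]
  rg 0.6 [141.1, 268.1, 166.2, 292.0]
  rg 0.48 [267.3, 194.3, 290.4, 220.2]
  rg 0.44 [208.1, 159.7, 245.5, 190.9]
filter_slider
  pt 0.73 [313.9 227.4] [ 0.5   -0.097]
  pt 0.59 [280.6 207.1] [ 0.557 -0.009]
  pt 0.49 [272.  135.7] [0.756 0.011]
  rg 0.87 [300.2, 211.8, 326.6, 245.6]
small_round_holder
  pt 0.62 [389.1 197.1] [ 0.578 -0.304]
  rg 0.65 [380.5, 188.2, 396.5, 202.7]
  rg 0.45 [303.0, 215.4, 325.8, 243.8]
  rg 0.29 [312.6, 159.6, 339.2, 187.9]
large_round_holder
  pt 0.8 [324.1 174.5] [ 0.644 -0.129]
  rg 0.73 [309.6, 159.6, 338.6, 187.4]
square_holder
  pt 0.65 [232.4 248.8] [0.448 0.121]
  rg 0.71 [223.3, 232.1
[... 216 characters left out ...]
.5 138.9] [0.747 0.015]
  rg 0.44 [264.2, 129.4, 275.6, 142.4]
side cam [0.456 0.748 0.608] 408.3176706170792
objective
  pt 0.94 [193.2 327.4] [0.658 0.327]
  pt 0.87 [247.9 296.7] [0.574 0.246]
  pt 0.6 [229.5 331.8] [0.592 0.328]
condenser
filter_cube
  pt 0.92 [352.6 338.6] [0.379 0.316]
filter_slider
  pt 0.79 [301.4 195. ] [ 0.497 -0.095]
small_round_holder
  pt 0.48 [280.1 152.9] [ 0.575 -0.3  ]
large_round_holder
  pt 0.81 [249.8 183.3] [ 0.637 -0.132]
square_holder
  pt 0.82 [316.8 257.7] [0.449 0.126]
  pt 0.55 [272.1 214.5] [ 0.561 -0.008]
oblong_holder
  pt 0.87 [227. 256.] [0.638 0.143]
dish
  pt 0.85 [272.6 216.2] [ 0.559 -0.002]
oil_bottle
  pt 0.74 [192.4 216.3] [0.749 0.021]
```

View pics/top0.png

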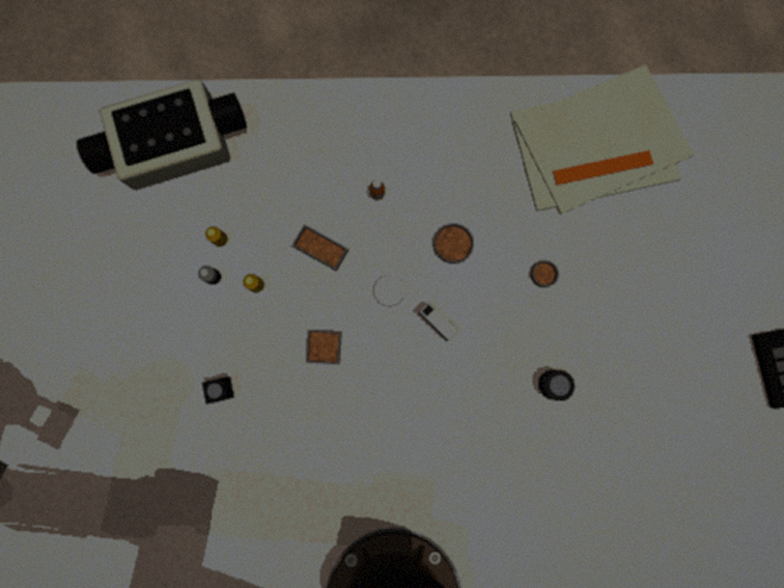

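View pics/side0.png

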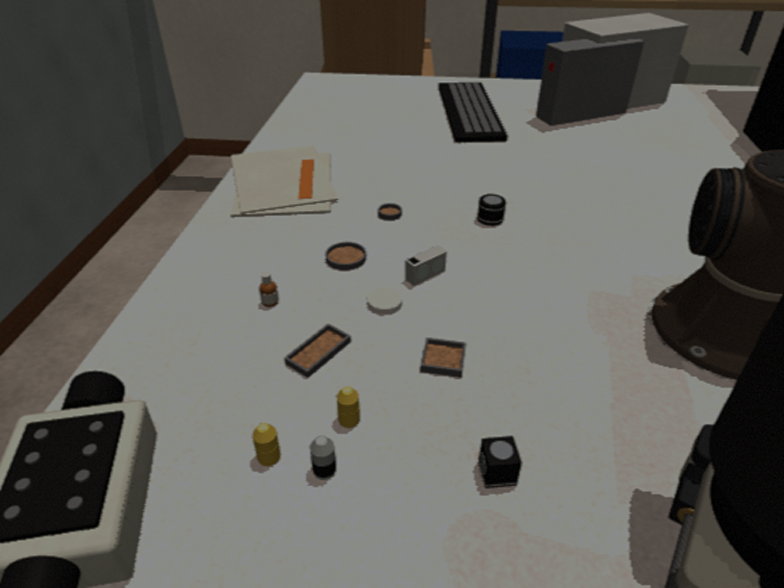

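Top picture (1.4× scale): the objective candidates are yellow at (216,236), yellow at (254,283), and steel with a black band at (208,274). In raw pixels the steel one is (149,196) top and (230,327) side, and it fits the description. Next I fit models to the masks to get accurate poses, and crop in on the choice.

```bash
cat > fit.py <<'E'
from h import *
from scipy.optimize import minimize
def cyl(r,z): a=np.linspace(0,2*np.pi,32,False); return np.c_[r*np.cos(a),r*np.sin(a),0*a+z]
def box(x,y,h): return np.array([[i*x/2,j*y/2,k] for i in(-1,1) for j in(-1,1) for k in(0,h)])
M=dict(objective=np.r_[cyl(.015,0),cyl(.015,.046),cyl(.007,.058)],condenser=np.r_[cyl(.028,0),cyl(.028,.045)],
 filter_cube=box(.04,.04,.046),filter_slider=box(.076,.026,.044),small_round_holder=np.r_[cyl(.026,0),cyl(.026,.014)],
 large_round_holder=np.r_[cyl(.039,0),cyl(.039,.014)],square_holder=box(.062,.062,.014),oblong_holder=box(.098,.048,.014))
G=dict(objective=(.595,.33),condenser=(.37,-.30),filter_cube=(.379,.318),filter_slider=(.498,-.096),small_round_holder=(.576,-.302),
 large_round_holder=(.64,-.131),square_holder=(.449,.124),oblong_holder=(.642,.132))
def hull(f,n,p,z=0):
    c,s=np.cos(p[2]),np.sin(p[2]); X=M[n]@np.array([[c,s,0],[-s,c,0],[0,0,1]])+[p[0],p[1],z]
    return cv2.convexHull(np.array([proj(f,x) for x in X],np.float32))[:,0]
def soft(f,n,p,z=0,S=4):
    im=np.zeros((420*S,560*S),np.uint8); cv2.fillConvexPoly(im,np.round((hull(f,n,p,z)+.5)*S*16).astype(np.int32),255,shift=4)
    return cv2.resize(im,(560,420),interpolation=cv2.INTER_AREA)/255.
def masks(f,cam,n,g):
    e=proj(f,[*g,.02]); R=[r for r in regions_of(cam,n) if np.hypot(*(np.mean(np.reshape(r["bbox"],(2,2)),0)-e))<14]
    return R[0]["pixels"].astype(float) if R else None
def fit(F,Ms,n,g,z=0,yaws=(0,.4,.8,1.2,-.4,-.8,-1.2,1.57)):
    def cost(p):
        c=0
        for k in F:
            if Ms[k] is not None:
                a=soft(F[k],n,p,z); m=Ms[k]; c+=1-np.minimum(a,m).sum()/np.maximum(a,m).sum()
        return c
    if 'round' in n or n in('objective','condenser'): yaws=(0,)
    elif n in('filter_cube','square_holder'): yaws=(0,.4,.8,-.4)
    y=min(yaws,key=lambda y:cost([*g,y]))
    r=minimize(cost,[*g,y],method="Nelder-Mead",options=dict(initial_simplex=[[*g,y],[g[0]+.008,g[1],y],[g[0],g[1]+.008,y],[*g,y+.2]],maxfev=120,xatol=2e-4,fatol=1e-3))
    return r.x,r.fun
E
cat > run.py <<'E'
from fit import *
F={};
import sys
V={n:{} for n in M}
for c in("top","side"):
    F[c]=grab_frame(c)
    for n in M: V[n][c]=masks(F[c],c,n,G[n])
img={c:cv2.resize(F[c]["pixels"][:,:,::-1],None,fx=3,fy=3,interpolation=cv2.INTER_CUBIC) for c in F}
for n in M:
    out=[]
    for cs in(("top","side"),("top",),("side",)):
        if all(V[n][c] is None for c in cs): continue
        x,c=fit({k:F[k] for k in cs},V[n],n,G[n]); out.append((cs,np.round(x,4),round(c,2)))
        if len(out)==1:
            for k in F: cv2.polylines(img[k],[np.round((hull(F[k],n,x)+.5)*3).astype(int)],True,(0,0,255) if 0 else (0,255,0),1)
    print(n,*out)
cv2.imwrite("pics/fit_top.png",cv2.resize(img["top"][380:900,400:1260],None,fx=.93,fy=.93))
cv2.imwrite("pics/fit_side.png",img["side"][780:1080,480:1200])
E
python3 run.py
```

```text
objective (('top', 'side'), array([0.5882, 0.336 , 0.2289]), np.float64(0.34)) (('top',), array([0.59  , 0.337 , 0.1496]), np.float64(0.11)) (('side',), array([0.5864, 0.3347, 0.2403]), np.float64(0.12))
condenser (('top', 'side'), array([ 0.3725, -0.3029,  0.06  ]), np.float64(0.18)) (('top',), array([ 0.3735, -0.3035, -0.0882]), np.float64(0.06)) (('side',), array([ 0.3705, -0.3043,  0.0124]), np.float64(0.08))
filter_cube (('top', 'side'), array([0.3759, 0.3136, 0.1966]), np.float64(0.23)) (('top',), array([0.3782, 0.315 , 0.1835]), np.float64(0.14)) (('side',), array([0.3749, 0.3129, 0.1902]), np.float64(0.04))
filter_slider (('top', 'side'), array([ 0.4936, -0.0897,  0.7806]), np.float64(0.21)) (('top',), array([ 0.4947, -0.0887,  0.7623]), np.float64(0.08)) (('side',), array([ 0.4905, -0.0916,  0.8339]), np.float64(0.09))
small_round_holder (('top', 'side'), array([ 0.5818, -0.2992,  0.072 ]), np.float64(0.25)) (('top',), array([ 0.5839, -0.2976, -0.1383]), np.float64(0.1)) (('side',), array([ 0.5801, -0.3   ,  0.0999]), np.float64(0.09))
large_round_holder (('top', 'side'), array([ 0.6448, -0.1254, -0.1718]), np.float64(0.14)) (('top',), array([ 0.6466, -0.1264, -0.1501]), np.float64(0.05)) (('side',), array([ 0.6431, -0.1247, -0.1085]), np.float64(0.05))
square_holder (('top', 'side'), array([ 0.4511,  0.125 , -0.0214]), np.float64(0.18)) (('top',), array([ 0.4528,  0.1261, -0.0731]), np.float64(0.05)) (('side',), array([ 0.4489,  0.1235, -0.0715]), np.float64(0.05))
oblong_holder (('top', 'side'), array([0.6418, 0.1312, 1.0433]), np.float64(0.16)) (('top',), array([0.6432, 0.1323, 1.0311]), np.float64(0.05)) (('side',), array([0.6395, 0.129 , 1.0495]), np.float64(0.07))
```

View pics/fit_top.png

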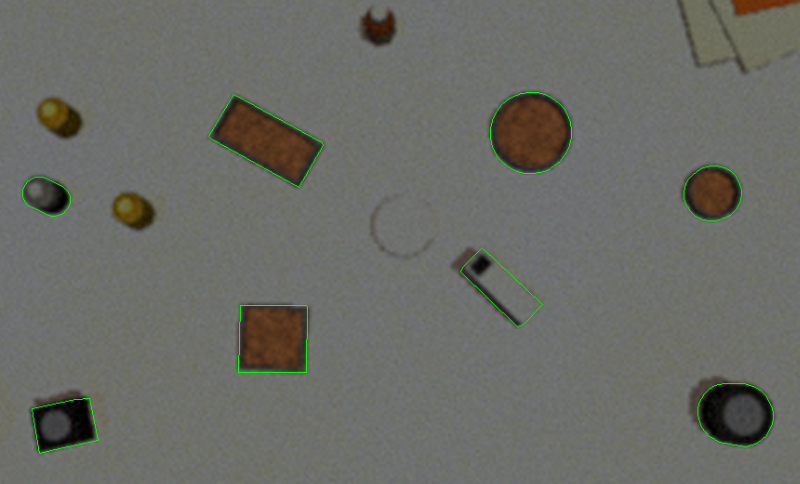

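View pics/fit_side.png

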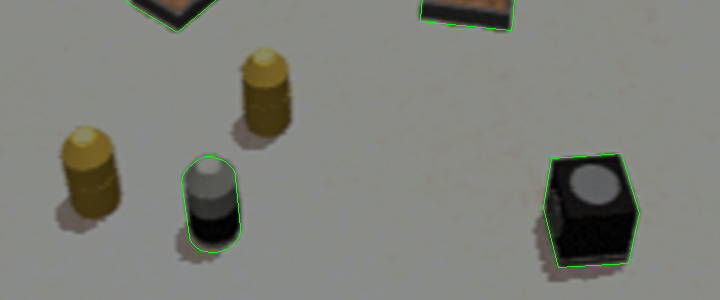

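Every outline sits on its part. The steel, black-banded part at (230,327) side / (149,196) top is the objective, and the two yellow ones are the look-alikes. I'll start with the cube.

```bash
cat >> h.py <<'E'
from scipy.spatial.transform import Rotation as Ro
def to(x,y,jaw):  # cm shift and yaw turn (deg, smallest, mod 180) to put TCP over x,y with jaws along angle jaw
    s=telemetry.get_state(); p=np.array(s["eef_pos"]); R=Ro.from_euler("xyz",s["ee_rot"]).as_matrix()
    y0=np.arctan2(R[1,0],R[0,0]); d=(np.degrees(jaw-y0)+90)%180-90
    print("t",round(s["t"],2),"p",np.round(p,4),"jaw",round(np.degrees(y0),1),"tilt",np.round(R[:,2],3),"q6",round(s["q"][5],2),"w",round(s["width"],4),"F",np.round(s["force"],1))
    print("shift cm",np.round((np.array([x,y])-p[:2])*100,2),"turn",round(d,1))
E
python3 -c "
from h import *
print(telemetry.get_state())
to(.376,.3135,.19);to(.588,.336,1.57)"
```

```text
{'t': 2.5, 'q': array([ 1.39412163e+00,  3.58598466e-01,  1.18751010e-02, -5.12737141e-06,
       -1.22413230e+00, -2.88132727e-01]), 'qd': array([ 0.00079208, -0.00221409,  0.0003975 , -0.00200552, -0.00125248,
       -0.00153544]), 'joint_efforts': array([ 2.32942216e-05, -5.82369375e+01,  2.93294567e+01,  7.00251460e+00,
        1.23880530e-02, -1.85156995e-05]), 'eef_pos': array([0.30254982, 0.60334448, 0.22655046]), 'ee_rot': array([-3.14158042e+00, -5.82623166e-05, -2.03560550e+00]), 'force': array([-0.02151097,  0.22468575,  0.93378979]), 'moment': array([-0.01320443, -0.04939488,  0.05019321]), 'width': 0.08752095935468174}
t 2.5 p [0.3025 0.6033 0.2266] jaw -116.6 tilt [-0. -0. -1.] q6 -0.29 w 0.0875 F [-0.   0.2  0.9]
shift cm [  7.35 -28.98] turn -52.5
t 2.5 p [0.3025 0.6033 0.2266] jaw -116.6 tilt [-0. -0. -1.] q6 -0.29 w 0.0875 F [-0.   0.2  0.9]
shift cm [ 28.55 -26.73] turn 26.6
```

```bash
python3 -m inch '0.75 2 -6 0 0 0 9; 0.75 4 -12 -2 0 0 18; 0.75 5.5 -18 -5 0 0 28; 0.75 7 -24 -8 0 0 37.5; 0.75 7.35 -28 -11 0 0 37.5; 0.75 7.35 -29 -12.5 0 0 37.5; 0.75 7.35 -29 -12.5 0 0 37.5; 0.75 7.35 -29 -12.5 0 0 37.5' 20; python3 - <<'E'
from h import *
to(.376,.3135,.19+np.pi/2)
for c in("side","top"):
    f=grab_frame(c); save(f,"a_"+c,(270,200,480,360) if c=="side" else (80,200,290,360),3)
E
```

```text
t: 3.5
eef_pos: [0.3767, 0.3148, 0.1026]
ee_rot: [-3.14, 0.001, -1.381]
force: [0.1, 1.1, 0.3]
width: 0.0659
t 3.5 p [0.3767 0.3148 0.1026] jaw -79.1 tilt [ 0.001  0.001 -1.   ] q6 0.66 w 0.0659 F [0.1 1.1 0.3]
shift cm [-0.07 -0.13] turn -0.0
```

View pics/a_side.png

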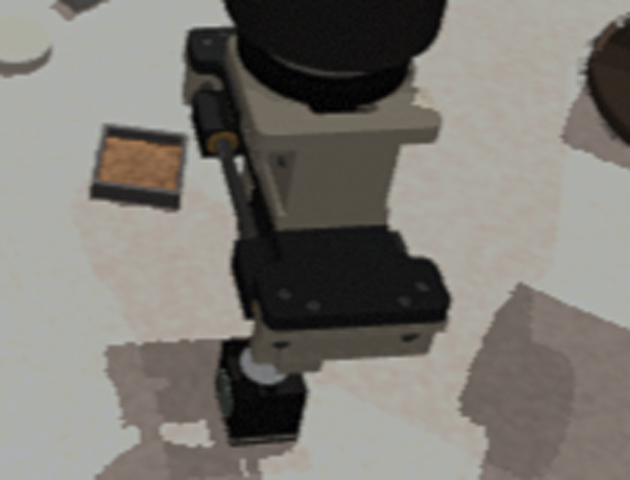

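The gripper hangs over the cube at about (262,390) in the crop, lined up as expected. Descending now.

```bash
python3 -m inch '0.75 -0.07 -0.13 -2 0 0 0; 0.75 -0.07 -0.13 -4 0 0 0; 0.75 -0.07 -0.13 -5.5 0 0 0; 0.75 -0.07 -0.13 -7 0 0 0; 0.75 -0.07 -0.13 -8 0 0 0; 0.75 -0.07 -0.13 -8.85 0 0 0; 0.75 -0.07 -0.13 -8.85 0 0 0; 0.3 -0.07 -0.13 -8.85 0 0 0; 0.3 -0.07 -0.13 -8.85 0 0 0; 0.3 -0.07 -0.13 -8.85 0 0 0; 0.3 -0.07 -0.13 -8.85 0 0 0' 20
python3 -m inch '0.3 0 0 0 0 0 0; 0.3 0 0 0.3 0 0 0; 0.3 0 0 1 0 0 0; 0.3 0 0 3 0 0 0; 0.3 0 0 5 0 0 0; 0.3 0 0 5 0 0 0'
python3 -c "
from h import *
to(.451,.125,-.05+np.pi/2)"
```

```text
t: 4.97
eef_pos: [0.3759, 0.3137, 0.0143]
ee_rot: [-3.14, 0.002, -1.38]
force: [0.0, -0.6, 4.9]
width: 0.04
t: 5.72
eef_pos: [0.3765, 0.3148, 0.066]
ee_rot: [-3.138, 0.004, -1.38]
force: [0.4, 0.2, -2.3]
width: 0.0402
t 5.72 p [0.3765 0.3148 0.066 ] jaw -79.1 tilt [ 0.003  0.005 -1.   ] q6 0.66 w 0.0402 F [ 0.4  0.2 -2.3]
shift cm [  7.45 -18.98] turn -13.8
```

```bash
python3 -m inch '0.3 1.5 -4 0 0 0 -3; 0.3 3 -8 0 0 0 -6; 0.3 4.5 -12 0 0 0 -9; 0.3 6 -16 0 0 0 -12; 0.3 7.45 -19 0 0 0 -13.8; 0.3 7.45 -19 0 0 0 -13.8; 0.3 7.45 -19 -1 0 0 -13.8; 0.3 7.45 -19 -2 0 0 -13.8; 0.3 7.45 -19 -2.5 0 0 -13.8; 0.3 7.45 -19 -2.5 0 0 -13.8'
python3 - <<'E'
from h import *
to(.451,.125,-.05+np.pi/2)
f=grab_frame("side"); save(f,"b_side",(250,180,410,300),4)
E
```

```text
t: 6.98
eef_pos: [0.4505, 0.125, 0.0403]
ee_rot: [-3.139, 0.003, -1.62]
force: [0.5, -0.1, -2.6]
width: 0.0402
t 6.97 p [0.4505 0.125  0.0403] jaw -92.8 tilt [ 0.003  0.003 -1.   ] q6 0.83 w 0.0402 F [ 0.5 -0.1 -2.6]
shift cm [0.05 0.  ] turn -0.1
```

View pics/b_side.png

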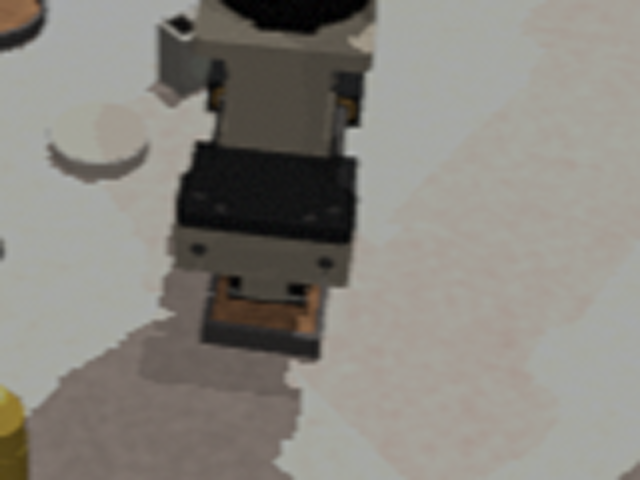

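The cube at (265,290) is centred over the square tray. Lowering it.

```bash
python3 -m inch '0.3 0.05 0 -0.8 0 0 0; 0.3 0.05 0 -1.5 0 0 0; 0.3 0.05 0 -1.9 0 0 0; 0.3 0.05 0 -2.05 0 0 0; 0.3 0.05 0 -2.1 0 0 0; 0.3 0.05 0 -2.1 0 0 0'
python3 -m inch '0.6 0 0 0 0 0 0; 0.6 0 0 0 0 0 0; 0.6 0 0 0 0 0 0; 0.6 0 0 2 0 0 0; 0.6 0 0 5 0 0 0; 0.6 0 0 9 0 0 0; 0.6 0 0 9 0 0 0'
python3 -c "
from h import *
to(.588,.336,1.57)"
```

```text
t: 7.78
eef_pos: [0.4514, 0.1251, 0.0198]
ee_rot: [-3.138, 0.004, -1.62]
force: [-0.4, 1.0, -0.9]
width: 0.0401
t: 8.65
eef_pos: [0.4532, 0.1263, 0.1128]
ee_rot: [-3.133, 0.008, -1.619]
force: [0.2, 0.1, -0.6]
width: 0.0526
t 8.65 p [0.4532 0.1263 0.1128] jaw -92.8 tilt [ 0.009  0.007 -1.   ] q6 0.83 w 0.0526 F [ 0.2  0.1 -0.6]
shift cm [13.48 20.97] turn 2.7
```

```bash
python3 -m inch '0.6 2.5 4 0 -0.4 0.5 0; 0.6 5 8 0 -0.4 0.5 1; 0.6 8 12.5 0 -0.4 0.5 2; 0.6 11 17 0 -0.4 0.5 2.7; 0.6 13 20 -1 -0.4 0.5 2.7; 0.6 13.48 20.97 -3 -0.4 0.5 2.7; 0.6 13.48 20.97 -4 -0.4 0.5 2.7; 0.6 13.48 20.97 -4 -0.4 0.5 2.7'
python3 - <<'E'
from h import *
to(.588,.336,1.57)
f=grab_frame("side"); save(f,"c_side",(150,220,310,360),4)
f=grab_frame("top"); save(f,"c_top",(90,130,230,240),4)
E
```

```text
t: 9.65
eef_pos: [0.5867, 0.3345, 0.0713]
ee_rot: [3.139, -0.002, -1.573]
force: [0.1, 0.1, -0.1]
width: 0.0527
t 9.65 p [0.5867 0.3345 0.0713] jaw -90.1 tilt [-0.002 -0.002 -1.   ] q6 0.76 w 0.0527 F [ 0.1  0.1 -0.1]
shift cm [0.13 0.15] turn 0.1
```

View pics/c_side.png

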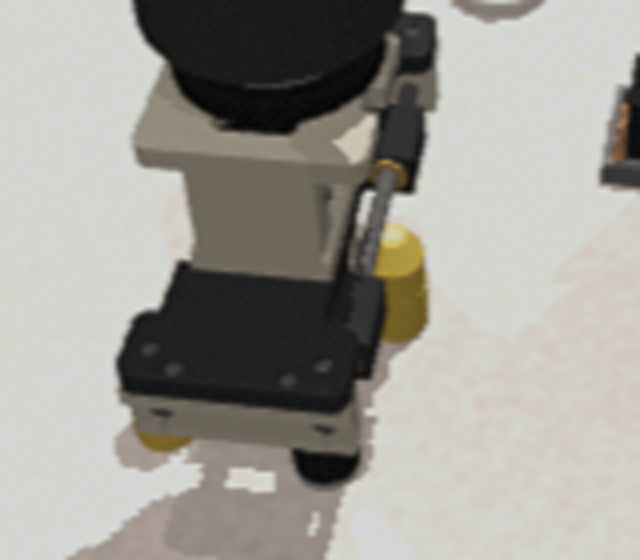

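```bash
python3 - <<'E'
from h import *
f=grab_frame("side")
for X in [(.5867,.3345,.0713),(.5867,.3345+.026,.0713),(.5867+.0095,.37,.0713),(.5867-.0095,.37,.0713),(.5867,.3345+.097,.0713+.066),(.588,.336,0),(.588,.336,.058)]:
    print(X,(proj(f,X)-[150,220])*4)
E
```

```text
(0.5867, 0.3345, 0.0713) [315.36754054 356.47665741]
(0.5867, 0.36050000000000004, 0.0713) [301.42000526 409.14087922]
(0.5962, 0.37, 0.0713) [272.33603867 426.77829939]
(0.5772, 0.37, 0.0713) [319.94080114 431.67457635]
(0.5867, 0.4315, 0.1373) [239.41088072 461.75164332]
(0.588, 0.336, 0) [324.12453993 464.14311435]
(0.588, 0.336, 0.058) [313.9439976  379.74285764]
```

View pics/c_top.png

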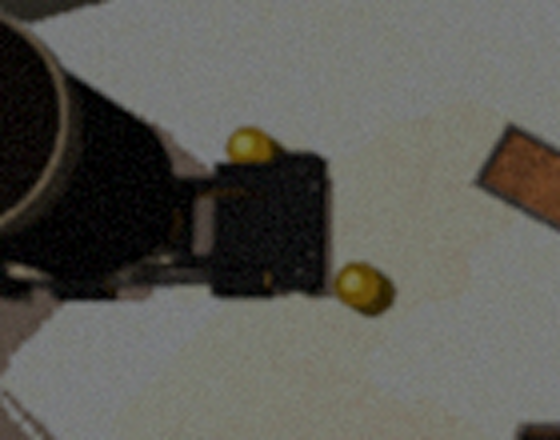

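The projections agree with the picture: the body edge hides the fingers, and the objective's base is at (326,465). Descending.

```bash
python3 -m inch '0.6 0.13 0.15 -1 0 0 0; 0.6 0.13 0.15 -2.5 0 0 0; 0.6 0.13 0.15 -4 0 0 0; 0.6 0.13 0.15 -5 0 0 0; 0.6 0.13 0.15 -5.7 0 0 0; 0.6 0.13 0.15 -5.7 0 0 0; 0.2 0.13 0.15 -5.7 0 0 0; 0.2 0.13 0.15 -5.7 0 0 0; 0.2 0.13 0.15 -5.7 0 0 0; 0.2 0.13 0.15 -5.7 0 0 0; 0.2 0.13 0.15 -5.7 0 0 0' 25
python3 -m inch '0.2 0 0 0 0 0 0; 0.2 0 0 0.5 0 0 0; 0.2 0 0 2 0 0 0; 0.2 0 0 5 0 0 0; 0.2 0 0 8 0 0 0; 0.2 0 0 10.5 0 0 0; 0.2 0 0 10.5 0 0 0'
python3 -c "
from h import *
to(.582,-.299,1.57)"
```

```text
t: 11.18
eef_pos: [0.5895, 0.3368, 0.0173]
ee_rot: [-3.14, 0.001, -1.572]
force: [-1.0, -3.1, 5.8]
width: 0.0295
t: 12.05
eef_pos: [0.5908, 0.3381, 0.1258]
ee_rot: [-3.136, 0.005, -1.572]
force: [-0.4, 0.0, -1.3]
width: 0.0292
t 12.05 p [0.5908 0.3381 0.1258] jaw -90.1 tilt [ 0.005  0.005 -1.   ] q6 0.76 w 0.0292 F [-0.4  0.  -1.3]
shift cm [ -0.88 -63.71] turn 0.0
```

```bash
python3 -m inch '0.2 0 -3 0 -0.3 0.3 0; 0.2 0 -8 0 -0.3 0.3 0; 0.2 0 -14 0 -0.3 0.3 0; 0.2 -0.5 -20 0 -0.3 0.3 0; 0.2 -0.5 -26 0 -0.3 0.3 0; 0.2 -0.9 -32 0 -0.3 0.3 0; 0.2 -0.9 -38 0 -0.3 0.3 0; 0.2 -0.9 -44 0 -0.3 0.3 0; 0.2 -0.9 -50 0 -0.3 0.3 0; 0.2 -0.9 -56 0 -0.3 0.3 0; 0.2 -0.9 -61 0 -0.3 0.3 0; 0.2 -0.9 -63.7 0 -0.3 0.3 0'
python3 -m inch '0.2 0 0 -1 0 0 0; 0.2 0 0 -3 0 0 0; 0.2 0 0 -5 0 0 0; 0.2 0 0 -7 0 0 0; 0.2 0 0 -7 0 0 0; 0.2 0 0 -7 0 0 0'
python3 - <<'E'
from h import *
to(.582,-.299,1.57)
f=grab_frame("side"); save(f,"d_side",(210,70,350,190),5)
p=telemetry.get_state()["eef_pos"]; print((proj(f,p)-[210,70])*5)
for dz in(0,-.0143,-.0173): print((proj(f,p+[0,0,dz])-[210,70])*5)
E
```

```text
t: 13.55
eef_pos: [0.5799, -0.3019, 0.1246]
ee_rot: [3.14, -0.0, -1.575]
force: [-0.1, 1.0, -2.6]
width: 0.0293
t: 14.3
eef_pos: [0.5799, -0.3017, 0.0549]
ee_rot: [3.14, -0.0, -1.574]
force: [0.5, -0.3, -1.4]
width: 0.029
t 14.3 p [ 0.5799 -0.3017  0.0549] jaw -90.2 tilt [-0.002 -0.    -1.   ] q6 1.75 w 0.029 F [ 0.5 -0.3 -1.4]
shift cm [0.21 0.27] turn 0.2
[341.90317298 328.33361084]
[341.90317298 328.33361084]
[341.93819714 350.54659991]
[341.94547923 355.16504193]
```

View pics/d_side.png

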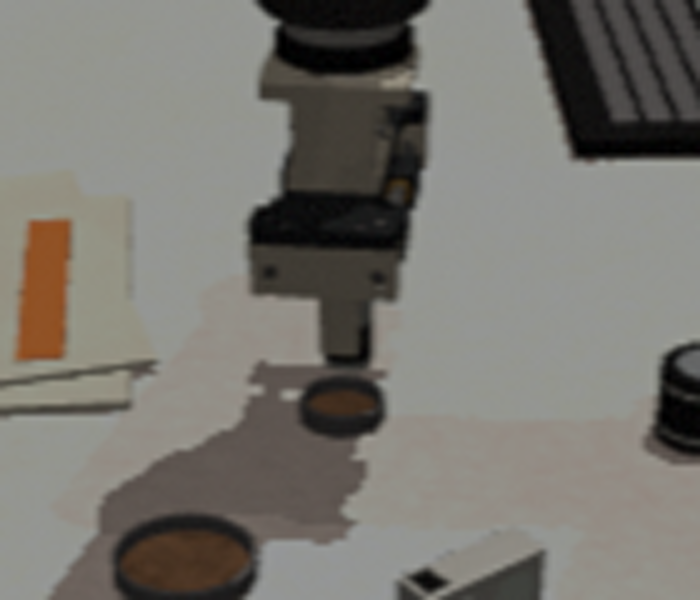

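The objective is in the grip and hangs just above the small tray, which is at (342,405). Lowering slowly with force checks.

```bash
python3 -m inch '0.2 0.2 0.27 -0.3 0 0 0; 0.2 0.2 0.27 -1 0 0 0; 0.2 0.2 0.27 -1.8 0 0 0; 0.2 0.2 0.27 -2.4 0 0 0; 0.2 0.2 0.27 -2.8 0 0 0; 0.2 0.2 0.27 -3 0 0 0; 0.2 0.2 0.27 -3.1 0 0 0; 0.2 0.2 0.27 -3.1 0 0 0'
```

```text
t: 15.35
eef_pos: [0.5824, -0.2992, 0.0245]
ee_rot: [3.141, -0.001, -1.574]
force: [0.6, 0.4, -1.8]
width: 0.0291
```

```bash
python3 -m inch '0.2 0 0 -0.1 0 0 0; 0.2 0 0 -0.2 0 0 0; 0.2 0 0 -0.25 0 0 0'; python3 -m inch '0.2 0 0 -0.1 0 0 0; 0.2 0 0 -0.2 0 0 0;  0.2 0 0 -0.25 0 0 0'
```

```text
t: 15.72
eef_pos: [0.5824, -0.2992, 0.0223]
ee_rot: [3.141, -0.001, -1.574]
force: [-0.9, 1.4, 3.9]
width: 0.0293
t: 16.1
eef_pos: [0.5826, -0.2993, 0.0222]
ee_rot: [-3.142, -0.001, -1.573]
force: [-7.8, 5.0, 19.1]
width: 0.0293
```

Contact came at the predicted height. Relieve the pressure, release and rise.

```bash
python3 -m inch '0.2 0 0 0.05 0 0 0; 0.2 0 0 0.05 0 0 0'; python3 -m inch '0.55 0 0 0 0 0 0; 0.55 0 0 0 0 0 0; 0.55 0 0 0 0 0 0; 0.55 0 0 2 0 0 0; 0.55 0 0 5 0 0 0; 0.8 0 0 9 0 0 0; 0.8 0 0 9 0 0 0'
python3 - <<'E'
from fit import *
to(.3725,-.303,np.radians(75))
f=grab_frame("side"); save(f,"e_side",(210,60,390,200),4)
m=masks(f,"side","objective",(.582,-.299))
if m is not None: print(fit(dict(side=f),dict(side=m),"objective",(.582,-.299),.005))
E
```

```text
t: 16.35
eef_pos: [0.5828, -0.2993, 0.0228]
ee_rot: [-3.141, -0.001, -1.573]
force: [0.8, -0.3, -2.4]
width: 0.0298
t: 17.23
eef_pos: [0.5851, -0.3, 0.1167]
ee_rot: [-3.135, -0.003, -1.573]
force: [0.2, 0.5, 0.0]
width: 0.0629
t 17.23 p [ 0.5851 -0.3     0.1167] jaw -90.1 tilt [ 0.007 -0.003 -1.   ] q6 1.74 w 0.0629 F [0.2 0.5 0. ]
shift cm [-21.26  -0.3 ] turn -14.9
(array([ 0.58008757, -0.30189363,  0.17799101]), np.float64(0.20232977661779383))
```

View pics/e_side.png

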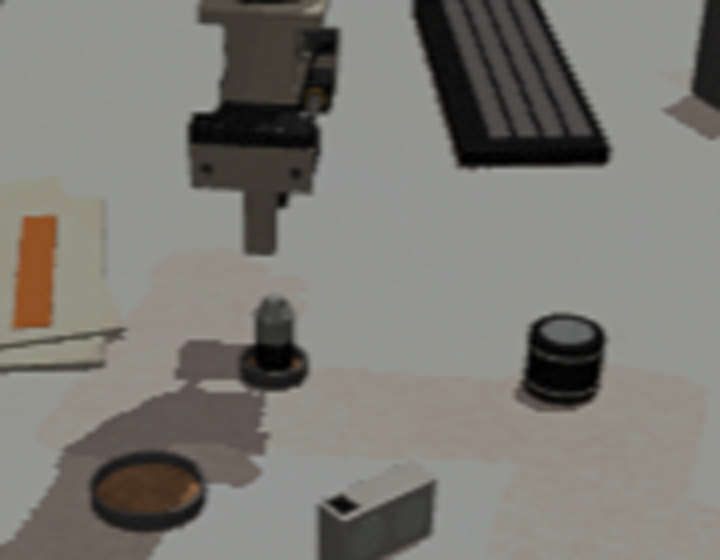

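The objective stands upright in its tray at (273,340). The condenser is next, at (565,360).

```bash
python3 -m inch '1 -3 0 0 0.2 0.4 0; 1 -8 -0.1 0 0.2 0.4 0; 1 -13 -0.2 0 0.2 0.4 0; 1 -18 -0.3 -1 0.2 0.4 0; 1 -20.5 -0.3 -2 0.2 0.4 0; 1 -21.25 -0.3 -4 0.2 0.4 0; 1 -21.25 -0.3 -4 0.2 0.4 0; 1 -21.25 -0.3 -4 0.2 0.4 0'
python3 -c "
from h import *
to(.3725,-.303,np.pi/2)"
```

```text
t: 18.32
eef_pos: [0.3708, -0.3023, 0.0732]
ee_rot: [3.136, 0.002, -1.573]
force: [1.0, -0.1, 0.6]
width: 0.0878
t 18.32 p [ 0.3708 -0.3023  0.0732] jaw -90.1 tilt [-0.006  0.002 -1.   ] q6 1.84 w 0.0878 F [ 1.  -0.1  0.6]
shift cm [ 0.17 -0.07] turn 0.1
```

```bash
python3 -m inch '1 0.17 -0.07 -1 -0.1 -0.3 0; 1 0.17 -0.07 -2.5 -0.1 -0.3 0; 1 0.17 -0.07 -4 -0.1 -0.3 0; 1 0.17 -0.07 -5.2 -0.1 -0.3 0; 1 0.17 -0.07 -5.85 -0.1 -0.3 0; 1 0.17 -0.07 -5.85 -0.1 -0.3 0; 0.5 0.17 -0.07 -5.85 -0.1 -0.3 0; 0.5 0.17 -0.07 -5.85 -0.1 -0.3 0; 0.5 0.17 -0.07 -5.85 -0.1 -0.3 0; 0.5 0.17 -0.07 -5.85 -0.1 -0.3 0; 0.5 0.17 -0.07 -5.85 -0.1 -0.3 0' 30
python3 -m inch '0.5 0 0 0 0 0 0; 0.5 0 0 0.5 0 0 0; 0.5 0 0 2 0 0 0; 0.5 0 0 5 0 0 0; 0.5 0 0 8 0 0 0; 0.5 0 0 10 0 0 0; 0.5 0 0 10 0 0 0'
python3 -c "
from h import *
to(.645,-.1255,np.pi/2)"
```

```text
t: 19.7
eef_pos: [0.3729, -0.3033, 0.015]
ee_rot: [-3.141, -0.0, -1.573]
force: [-0.4, -2.3, 2.8]
width: 0.0551
t: 20.58
eef_pos: [0.3735, -0.3033, 0.1161]
ee_rot: [-3.139, -0.001, -1.573]
force: [0.1, -0.0, -4.9]
width: 0.0553
t 20.57 p [ 0.3735 -0.3033  0.1161] jaw -90.1 tilt [ 0.003 -0.001 -1.   ] q6 1.84 w 0.0553 F [ 0.1 -0.  -4.9]
shift cm [27.15 17.78] turn 0.1
```

```bash
python3 -m inch '0.5 3 2 0 0 0.2 0; 0.5 7 5 0 0 0.2 0; 0.5 11 7.5 0 0 0.2 0; 0.5 15 10 0 0 0.2 0; 0.5 19 12.5 0 0 0.2 0; 0.5 23 15 0 0 0.2 0; 0.5 26 17 0 0 0.2 0; 0.5 27.15 17.8 -1 0 0.2 0; 0.5 27.15 17.8 -3 0 0.2 0; 0.5 27.15 17.8 -5 0 0.2 0; 0.5 27.15 17.8 -6.5 0 0.2 0; 0.5 27.15 17.8 -6.5 0 0.2 0'
python3 - <<'E'
from h import *
to(.645,-.1255,np.pi/2)
f=grab_frame("side"); save(f,"g_side",(180,90,340,220),4)
E
```

```text
t: 22.08
eef_pos: [0.6432, -0.1256, 0.0489]
ee_rot: [3.137, -0.001, -1.574]
force: [0.8, 0.2, -3.0]
width: 0.0555
t 22.07 p [ 0.6432 -0.1256  0.0489] jaw -90.2 tilt [-0.005 -0.001 -1.   ] q6 1.46 w 0.0555 F [ 0.8  0.2 -3. ]
shift cm [0.18 0.01] turn 0.2
```

View pics/g_side.png

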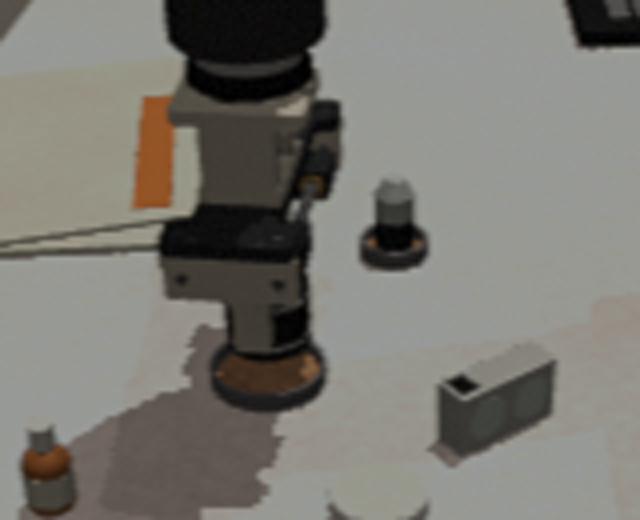

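The condenser is above the large tray at (268,370). Lowering to a TCP height of about 0.0205.

```bash
python3 -m inch '0.5 0.18 0 -0.8 0 -0.2 0; 0.5 0.18 0 -1.6 0 -0.2 0; 0.5 0.18 0 -2.2 0 -0.2 0; 0.5 0.18 0 -2.6 0 -0.2 0; 0.5 0.18 0 -2.8 0 -0.2 0; 0.5 0.18 0 -2.85 0 -0.2 0; 0.5 0.18 0 -2.85 0 -0.2 0'
```

```text
t: 23.0
eef_pos: [0.6462, -0.1256, 0.0219]
ee_rot: [-3.14, -0.001, -1.573]
force: [0.4, -0.5, -2.3]
width: 0.0555
```

```bash
python3 -m inch '0.5 -0.1 0 -0.1 0 0 0; 0.5 -0.1 0 -0.18 0 0 0; 0.5 -0.1 0 -0.2 0 0 0'
```

```text
t: 23.38
eef_pos: [0.6452, -0.1256, 0.0201]
ee_rot: [-3.14, -0.001, -1.573]
force: [-1.5, -0.2, -1.2]
width: 0.0555
```

```bash
python3 -m inch '0.85 0 0 0 0 0 0; 0.85 0 0 0 0 0 0; 0.85 0 0 0 0 0 0; 0.85 0 0 2 0 0 0; 0.85 0 0 5 0 0 0; 0.6 0 0 8 0 0 0; 0.6 0 0 8 0 0 0'
python3 - <<'E'
from fit import *
to(.4936,-.0897,.79+np.pi/2)
f=grab_frame("side"); save(f,"i_side",(180,90,340,220),4)
for n,g in(("condenser",(.645,-.1255)),("objective",(.582,-.299)),("filter_cube",(.451,.125))):
    m=masks(f,"side",n,g)
    if m is not None: print(n,fit(dict(side=f),dict(side=m),n,g,.005))
m=masks(f,"side","filter_slider",(.4936,-.0897)); print(fit(dict(side=f),dict(side=m),"filter_slider",(.4936,-.0897)))
E
```

```text
t: 24.25
eef_pos: [0.6471, -0.1256, 0.1032]
ee_rot: [-3.135, -0.001, -1.573]
force: [-0.3, 0.1, -0.7]
width: 0.0598
t 24.25 p [ 0.6471 -0.1256  0.1032] jaw -90.1 tilt [ 0.007 -0.001 -1.   ] q6 1.46 w 0.0598 F [-0.3  0.1 -0.7]
shift cm [-15.35   3.59] turn 45.4
condenser (array([ 0.64266217, -0.12581619,  0.18182361]), np.float64(0.08858697637047586))
objective (array([ 0.58073281, -0.30716205,  0.34694067]), np.float64(0.15135478408128689))
filter_cube (array([0.45001596, 0.12003848, 0.00885397]), np.float64(0.16437868183047588))
(array([ 0.49047581, -0.09043263,  0.83264253]), np.float64(0.05758710230424047))
```

View pics/i_side.png

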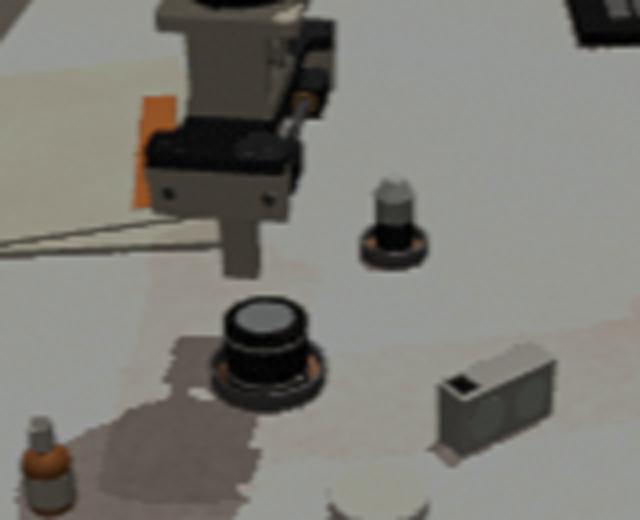

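The condenser is flat in its tray and the objective is upright. Slider next, at (497,405).

```bash
python3 -m inch '0.6 -2 0.5 0 0 0.4 9; 0.6 -5 1.2 0 0 0.4 18; 0.6 -8 1.9 0 0 0.4 27; 0.6 -11 2.6 0 0 0.4 36; 0.6 -13.5 3.2 0 0 0.4 45.9; 0.6 -15.35 3.6 -1 0 0.4 45.9; 0.6 -15.35 3.6 -3 0 0.4 45.9; 0.6 -15.35 3.6 -3 0 0.4 45.9; 0.6 -15.35 3.6 -3 0 0.4 45.9'
python3 - <<'E'
from h import *
to(.4936,-.0897,.8+np.pi/2)
f=grab_frame("side"); save(f,"j_side",(220,100,380,230),4)
E
```

```text
t: 25.62
eef_pos: [0.4913, -0.0896, 0.0692]
ee_rot: [3.134, 0.002, -0.772]
force: [-0.0, 0.3, 0.1]
width: 0.0524
t 25.62 p [ 0.4913 -0.0896  0.0692] jaw -44.2 tilt [-0.006 -0.004 -1.   ] q6 2.15 w 0.0524 F [-0.   0.3  0.1]
shift cm [ 0.23 -0.01] turn 0.1
```

View pics/j_side.png

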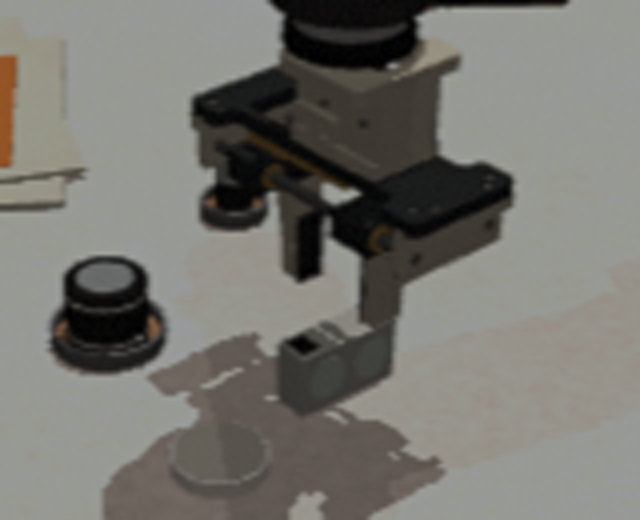

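The fingers straddle the slider, one on each long face. Descending.

```bash
python3 -m inch '0.6 0.23 0 -1 0.2 -0.35 0; 0.6 0.23 0 -2.5 0.2 -0.35 0; 0.6 0.23 0 -4 0.2 -0.35 0; 0.6 0.23 0 -5 0.2 -0.35 0; 0.6 0.23 0 -5.45 0.2 -0.35 0; 0.6 0.23 0 -5.45 0.2 -0.35 0; 0.15 0.23 0 -5.45 0.2 -0.35 0; 0.15 0.23 0 -5.45 0.2 -0.35 0; 0.15 0.23 0 -5.45 0.2 -0.35 0; 0.15 0.23 0 -5.45 0.2 -0.35 0; 0.15 0.23 0 -5.45 0.2 -0.35 0' 25
python3 -m inch '0.15 0 0 0 0 0 0; 0.15 0 0 0.5 0 0 0; 0.15 0 0 2 0 0 0; 0.15 0 0 5 0 0 0; 0.15 0 0 8 0 0 0; 0.15 0 0 8 0 0 0'
python3 -c "
from h import *
to(.642,.131,1.045+np.pi/2)"
```

```text
t: 27.05
eef_pos: [0.4941, -0.0896, 0.0152]
ee_rot: [-3.141, -0.001, -0.772]
force: [-0.8, -0.1, 3.3]
width: 0.0257
t: 27.8
eef_pos: [0.4955, -0.0894, 0.0974]
ee_rot: [-3.138, -0.003, -0.772]
force: [1.9, -0.2, -2.4]
width: 0.0257
t 27.8 p [ 0.4955 -0.0894  0.0974] jaw -44.2 tilt [ 0.005  0.    -1.   ] q6 2.16 w 0.0257 F [ 1.9 -0.2 -2.4]
shift cm [14.65 22.04] turn 14.1
```

```bash
python3 -m inch '0.15 2 3 0 0 0.3 2; 0.15 5 7 0 0 0.3 5; 0.15 8 11.5 0 0 0.3 8; 0.15 11 16.5 0 0 0.3 12; 0.15 13.5 20.5 0 0 0.3 14.1; 0.15 14.65 22.05 -1 0 0.3 14.1; 0.15 14.65 22.05 -3 0 0.3 14.1; 0.15 14.65 22.05 -5 0 0.3 14.1; 0.15 14.65 22.05 -5 0 0.3 14.1; 0.15 14.65 22.05 -5 0 0.3 14.1'
python3 - <<'E'
from h import *
to(.642,.131,1.045+np.pi/2)
f=grab_frame("side"); save(f,"k_side",(160,180,300,290),4)
f=grab_frame("top"); save(f,"k_top",(180,130,290,230),5)
E
```

```text
t: 29.05
eef_pos: [0.642, 0.1307, 0.0475]
ee_rot: [-3.141, 0.001, -0.526]
force: [0.5, 0.4, -1.0]
width: 0.026
t 29.05 p [0.642  0.1307 0.0475] jaw -30.1 tilt [-0.001  0.001 -1.   ] q6 2.12 w 0.026 F [ 0.5  0.4 -1. ]
shift cm [0.   0.03] turn 0.0
```

View pics/k_side.png

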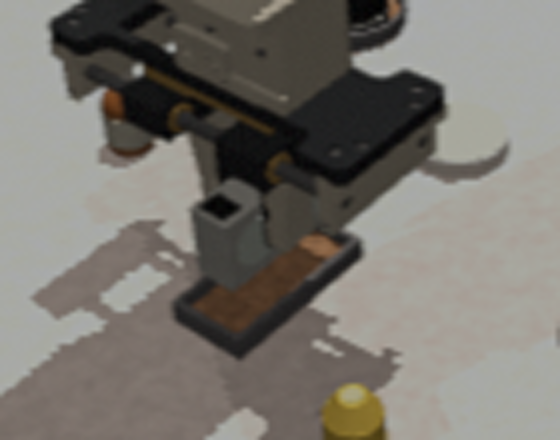

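The slider is above and lined up with the oblong tray (tray ends at (210,330) and (345,245)). Lowering.

```bash
python3 -m inch '0.15 0 0.03 -0.7 0 0 0; 0.15 0 0.03 -1.5 0 0 0; 0.15 0 0.03 -2.1 0 0 0; 0.15 0 0.03 -2.5 0 0 0; 0.15 0 0.03 -2.65 0 0 0; 0.15 0 0.03 -2.7 0 0 0; 0.15 0 0.03 -2.7 0 0 0'; python3 -m inch '0.15 0 0 -0.05 0 0 0; 0.15 0 0 -0.1 0 0 0; 0.15 0 0 -0.1 0 0 0'
```

```text
t: 30.02
eef_pos: [0.6426, 0.1314, 0.0214]
ee_rot: [-3.14, -0.0, -0.526]
force: [0.5, -0.1, -2.2]
width: 0.0259
t: 30.4
eef_pos: [0.6426, 0.1314, 0.0204]
ee_rot: [-3.14, -0.0, -0.526]
force: [-0.1, 0.9, -1.5]
width: 0.0259
```

Within about 0.2 mm of the floor. Release, rise and check everything with the arm clear.

```bash
python3 -m inch '0.5 0 0 0 0 0 0; 0.5 0 0 0 0 0 0; 0.5 0 0 0 0 0 0; 0.5 0 0 2 0 0 0; 0.5 0 0 5 0 0 0; 0.5 0 0 10 0 0 0; 0.5 -1 5 13 0 0 0; 0.5 -3 11 15 0 0 0; 0.5 -6 17 15 0 0 0; 0.5 -9 23 15 0 0 0; 0.5 -11 29 15 0 0 0; 0.5 -11 29 15 0 0 0'
python3 - <<'E'
from h import *
f=grab_frame("top"); save(f,"z_top",(135,115,425,305),2.7)
for n in("dish","oil_bottle"):
    for o in pinpoint("top",n)[:1]: print(n,ray(f,o["location"],0)[:2])
# part-top outline projected at nominal tray centres
from fit import *
f2=grab_frame("side"); im=cv2.resize(f2["pixels"][:,:,::-1],None,fx=4,fy=4,interpolation=cv2.INTER_CUBIC)
for n,p in(("condenser",(.645,-.1255,0)),("objective",(.582,-.299,0)),("filter_cube",(.451,.125,-.05)),("filter_slider",(.642,.131,1.045))):
    cv2.polylines(im,[np.round((hull(f2,n,p,.005)+.5)*4).astype(int)],True,(0,255,0),1)
cv2.imwrite("pics/z_side.png",im[480:1080,760:1440])
E
```

```text
t: 31.9
eef_pos: [0.5309, 0.4249, 0.1703]
ee_rot: [-3.139, -0.0, -0.522]
force: [-0.6, -0.1, 0.2]
width: 0.0436
dish [ 0.55807769 -0.00271069]
oil_bottle [0.74562657 0.01316569]
```

View pics/z_top.png

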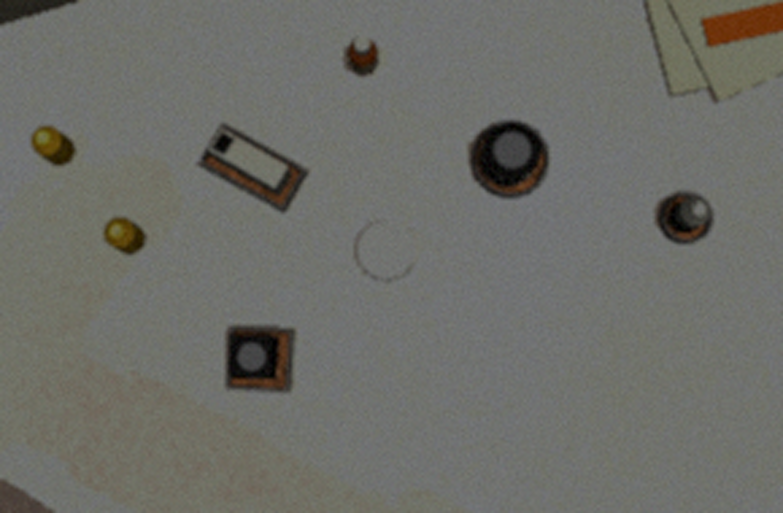

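View pics/z_side.png

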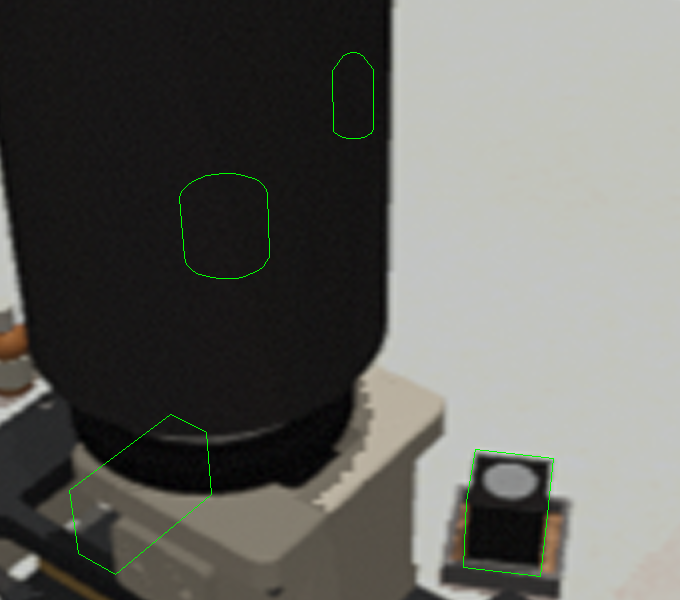

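Both bystanders are where they stood, and all four parts are inside their trays. The arm blocks the side view, so I'll move it aside for one last check.

```bash
python3 -m inch '0.5 -3 4 2 0 0 0; 0.5 -7 9 4 0 0 0; 0.5 -12 14 5 0 0 0; 0.5 -18 18 6 0 0 0; 0.5 -24 20 6 0 0 0; 0.5 -28 20 6 0 0 0; 0.5 -28 20 6 0 0 0'
python3 - <<'E'
from fit import *
P=dict(condenser=(.645,-.1255,0),objective=(.582,-.299,0),filter_cube=(.451,.125,-.05),filter_slider=(.642,.131,1.045))
F={};V={n:{} for n in P}
for c in("top","side"):
    F[c]=grab_frame(c)
    for n in P: V[n][c]=masks(F[c],c,n,P[n][:2])
im=cv2.resize(F["side"]["pixels"][:,:,::-1],None,fx=4,fy=4,interpolation=cv2.INTER_CUBIC)
for n,p in P.items():
    for c in F:
        if V[n][c] is not None:
            x,k=fit({c:F[c]},V[n],n,p[:2],.005); print(n,c,np.round((x[:2]-p[:2])*1000,1),"mm",round(k,2))
    cv2.polylines(im,[np.round((hull(F["side"],n,p,.005)+.5)*4).astype(int)],True,(0,255,0),1)
cv2.imwrite("pics/z2.png",im[480:1080,760:1440])
print(telemetry.get_state()["t"])
E
```

```text
t: 32.98
eef_pos: [0.2502, 0.6208, 0.2309]
ee_rot: [-3.14, 0.001, -0.523]
force: [0.6, -1.1, 0.5]
width: 0.0439
condenser top [1.8 3.5] mm 0.04
condenser side [-2.1 -1.7] mm 0.1
objective top [1.8 2.9] mm 0.09
objective side [-0.9 -2.8] mm 0.2
filter_cube top [1.8 3.3] mm 0.11
filter_cube side [-0.6 -2. ] mm 0.09
filter_slider top [2.5 1.1] mm 0.06
filter_slider side [-1.7 -2. ] mm 0.04
33.475
```

All four parts measure within about 4 mm of their tray centres in both cameras, against a 12 mm limit. The leftover offsets match the cameras' known bias. Handing in.

```bash
python3 -c "
from station import arm; print(arm.job_done())"
```

```text
the job is handed in; nothing more can be done
None
```

All four parts are in their own trays: filter cube, objective, condenser and filter slider. I lowered each slowly and released it at or within about 1 mm of the tray floor. The job was handed in at about 33.5 s with the arm clear. The hand-in reported no verdict.

**Position:** in the last model fits from the top and side cameras, every part was within about 4 mm of its tray centre (limit 12 mm). The two cameras disagreed by about ±2–3 mm in opposite directions, which fits their calibration error.

**Bystanders:** after the last placing, the dish and oil bottle were within about 2 mm of where the top camera first saw them. The yellow look-alikes were never gripped, and the last top picture shows both still standing.

**Checks that fell short:**
- Earlier side fits of the objective and cube were up to 8 mm and 5 mm off. The rims partly hid those parts, and the last fits did not repeat it.
- While feeling for the floor, the objective was briefly pressed down with about 19 N, which I eased before letting go.
- I couldn't view the final side picture because the picture limit was reached, so the last side check was numeric only.

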